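# Drive a jammed stone core out of a core bit

## Robot

A 7-joint arm with a two-finger parallel gripper is mounted at the origin on a cart in front of the work surface, level with it; the furniture and walls round the work are solid. World frame = base frame: x ahead of the robot, y to its left, z up, the work surface at z = 0. Lengths are in m, angles in rad, forces in N, time in s.
With the tool pointing down it reaches from about 0.4 to 0.85 m from the base axis. Payload 4.4 kg.
Tool frame: the origin (TCP) lies on the centre line of the jaws, within the pads' length; the fingertips stand ahead of it and the grasp point (between the pads) lies 5 mm behind it (robot.nose_length is the z of the fingertips in the tool frame, in m); z points along the fingers, y is the line along which they close (so a half turn about z gives the same grasp; the last joint's range is limited). The gripper opens to 94 mm and grips with 3 to 60 N. Pads are 16 mm wide; open, the fingers measure 119 mm over their backs; the gripper's body (75 mm by 177 mm) begins 78 mm behind the grasp point.
Start: joints at [-1.285, 0.628, 0.038, 1.517, -0.027, 0.996, -0.02], TCP at [0.224, 0.61, 0.195] pointing down, gripper open.
Joint ranges: [-3.06, 3.06], [-0.37, 2.12], [-1.25, 1.32], [0.18, 2.47], [-1.1, 4.24], [0.23, 1.98], [-2.94, 2.94]. Speed limits (rad/s): [2.57, 2.57, 3.14, 3.14, 3.14, 3.14, 3.14].

## Interface

Orientations are given as a rotation vector (axis times angle).
In Python, from rig import robot, imaging, finder gives the robot as it stands.
- The arm moves only by the shell command python3 -m handwheel 'ROWS' [FORCE]. ROWS is JSON, a list of rows, each a list of 7 numbers: the turn, a rotation vector about the tool's x, y, z in rad, then the shift along the tool's x, y, z in m, then the closure, from -1 (fully open) to 1 (shut). A call has exactly 10 rows; each row shifts and turns the commanded pose from where the row before left it, along the tool's axes as they then stand; what a row does not reach is not made up. A row lasts 1/8 s, in which the tool goes at most 62.5 mm and 10.7 degrees, less where a joint would pass 70% of its speed; a pose out of reach is approached as far as the arm can. A call is refused whole if a number of a shift passes 0.0625 or a number of a turn 0.188, either way. A call with a gripper value outside its range is refused whole. The fingers move at their own pace and stop on an object; FORCE is the grip in N (left out, the last holds). Time passes only in rows, so rows that do not move let the fingers close, or fill a call up. It gives the time, the measured TCP pose, the force, the opening and the grip force at its end, in the units of the state.
- robot.get_state(): the state, without advancing time (a new reading comes with each control period).
- imaging.read_camera(name): name is "scene" or "top" or "wrist"; returns the picture (480x640x3 uint8, red, green, blue); there is no depth.
- imaging.camera_model(name): a dict with "fx", "fy", "cx", "cy" (pixels), "origin" and "rotation" of the camera in the world. Camera axes: x right, y up, looking along -z (the intrinsics and any distortion apply to the point x, -y, -z); pixel columns grow to the right and rows downward; lengths in m; the calibration is good to about 2 mm. A picture is of the moment at which its call begins: read the wrist's pose just before it. camera_model takes no time and is no camera call; for the wrist camera it gives the pose at the moment of the call.
- robot.hand_in(): hands the job in; it is judged then, once.
Trained networks look in the newest picture that a camera, given by its name, has taken for a name from the list of things; names that differ only in an ending like _2 or _b are one class to them, and where a whole thing is asked for, a point or a joint stands for the part that bears it (a point fixed in the world has none). Each returns a list of dicts, best first, with "score" (0 to 1); they miss things now and then, are a little off and sometimes report something else, mostly with a low value. They report only what shows in the picture. A call takes as long as a camera call.
- finder.outline_of(label, camera): "region" (480x640 bool, what is visible of it) and "box" ([left, top, right, bottom] in pixels, round what is visible of it).
The state is a dict: "t": time; "joints": joint angles; "qvel": joint speeds; "effort": joint torques, N m; "eef_pos": TCP position; "tcp_rot": TCP orientation; "wrist_force": force on the tool from outside, world axes, zero at the start; "torque": the same for the moment, N m; "width": finger opening in m; "gripper_force": force on a finger pad.
Only numpy, scipy, OpenCV 4.12 (cv2) and the standard library are available. Lean on these libraries where they do the work, as an engineer would, in place of code of your own. Each camera call takes 0.05 s, during which the arm holds its last target. There are 200 camera calls.

## Task

A stone core is jammed in the hollow core bit that is strapped into the wooden cradle. Take the wooden drift by its handle, push its rod in through the hole in the bit's hub and drive the core out of the other end until it lies in the lined trough, wholly clear of the bit; then draw the drift out again and lay it flat on the bench. Leave the other tools where they are.

Things in the scene. Friction and masses are not known exactly. Their poses are not given: they have to be found in the camera images.
- cradle: fixed wooden cradle 250 x 84 x 96 mm: base board, two saddles holding a level steel core bit under straps, then a V-shaped felt-lined trough 100 long with an end board 66 high. Origin: on the bench under the board's middle. +x runs level along the bit from hub to mouth and trough: the core is pushed along +x. The bit's axis is 66 above the bench, over the board's middle line (y = 0)
- hub_mouth (a point): centre of the round hole, 28 mm in diameter, in the outer face of the bit's hexagon hub, where the drift enters; at cradle x = -125, 66 above the bench. The hole runs 30 deep, coaxial, into the barrel (54 outside, bore 46), which goes from cradle x = -95 to the mouth. The hub is 43 over its corners. This point's x axis is the cradle's
- bit_mouth (a point): centre of the bit's open toothed mouth, where the core comes out; at cradle x = +10, 66 mm above the bench. The trough begins 3 beyond it and carries the core 1.5 lower than the bore does. This point's x axis is the cradle's
- core: grey stone cylinder, 44 mm in diameter, 75 long, about 0.3 kg, in the bit's bore, its front face 6 to 20 inside the mouth. Origin: its centre; x is its own axis. Tight: it slides only when pushed with some 9 to 18 N, less once its rear nears the mouth, and stays where the push ends
- drift: wooden drift, 238 mm long, 0.12 kg, lying on the bench: square handle 30 x 30 x 90 (grip across its sides), brass collar 20 in diameter and 4 thick, round rod 16 in diameter. Origin: under the middle of the handle; +x along the rod; handle front at x = 45, collar at 49, tip at 193; rod axis 15 above the underside. With the handle against the hub the tip stands 13 past the bit's mouth
- drift_tip (a point): centre of the tip of the drift's rod
- hammer: hammer with a wooden handle, 266 long, a bystander. Origin: under the middle of its length
- loupe: round stand magnifier, 42 in diameter, 40 high, a bystander. Origin: under its middle
- brush_small: flat brush with a red handle, 184 long, a bystander. Origin: under its middle
- tool_tin: open tin can, 73 in diameter, 100 high, a bystander. Origin: under its middle

How it is judged:
By the outcome, as a careful person would: the job done as asked, in the order asked, and still so for the second after the job is handed in, with the robot touching nothing.
It also fails if it takes over 58 s, if anything falls off the work surface, if the arm or the gripper's body presses on something with over 40 N, if the wrist force passes 120 N, or if a joint passes its speed limit or range.

## Working session

There is one attempt and no reset: what is moved stays moved. The work goes in short steps, Python scripts to look and compute and a shell command to move; the robot and the scene stay as the last step left them, time stands still between calls to the robot, and variables do not carry over. Pictures are saved under pics/ and viewed, at most 10 in all, crops included, and the job is handed in when it is done.

```bash
mkdir -p pics; ls; python3 - <<'E'
from rig import robot, imaging, finder
import cv2, numpy as np
s=robot.get_state(); print(s)
print(robot.nose_length)
ims=[]
for c in ("scene","top"):
    im=imaging.read_camera(c); cv2.imwrite(f"pics/{c}0.png",im[:,:,::-1]); 
    print(c,imaging.camera_model(c))
    for l in ("cradle","drift","hammer","core","tool_tin","loupe","brush_small"):
        r=finder.outline_of(l,c)
        for d in r[:2]:
            m=d["region"].astype(np.uint8); rc=cv2.minAreaRect(cv2.findNonZero(m)) if m.any() else None
            print(l,round(d["score"],2),d["box"],rc)
        if r: np.save(f"pics/{c}_{l}.npy",r[0]["region"])
E
```

```text
pics
{'t': 0.0, 'joints': array([-1.28483485,  0.62932157,  0.03845603,  1.51836365, -0.02699848,
        0.99632463, -0.02000249]), 'qvel': array([ 1.35641260e-03, -3.20696210e-04,  1.71078641e-03,  2.47395986e-03,
        1.24926399e-03,  8.91927093e-05, -7.13474163e-05]), 'effort': array([-3.11931653e-04, -5.49736226e+01,  1.14283986e+00, -1.86638224e+01,
       -5.23901288e-02,  2.32936774e-02,  1.50528940e-04]), 'eef_pos': array([0.22369998, 0.60954899, 0.19367173]), 'tcp_rot': array([-5.49668726e-01, -3.09282715e+00,  2.94508425e-03]), 'wrist_force': array([0.76973662, 0.25560696, 0.58550307]), 'torque': array([ 0.03992895,  0.01322621, -0.04865353]), 'gripper_force': 0.0, 'width': 0.09398534959050794}
0.014
scene {'fx': 526.8197192836644, 'fy': 526.8197192836644, 'cx': 322.0190637877753, 'cy': 236.34047304625219, 'origin': array([0.0180422 , 0.51793635, 0.46658523]), 'rotation': array([ 0.49975321, -1.29869157, -2.08129686])}
cradle 0.57 [158.4, 245.8, 309.7, 398.1] ((239.32850646972656, 326.884521484375), (81.9945297241211, 183.92005920410156), 53.392921447753906)
drift 0.69 
[... 1240 characters left out ...]
er 0.93 [302.6, 221.9, 380.1, 369.2] ((353.9000244140625, 294.20001220703125), (47.404640197753906, 144.44998168945312), 26.56505012512207)
tool_tin 0.62 [210.4, 308.3, 262.8, 352.7] ((236.2000274658203, 326.9000244140625), (43.826927185058594, 51.42955780029297), 63.43495178222656)
loupe 0.71 [155.6, 211.8, 300.7, 281.9] ((230.4132080078125, 243.94390869140625), (49.45905685424805, 142.0725860595703), 77.8686752319336)
loupe 0.7 [395.2, 224.6, 422.5, 249.6] ((406.00006103515625, 234.00003051757812), (22.62741470336914, 25.455841064453125), 45.0)
brush_small 0.91 [423.9, 194.3, 452.7, 278.0] ((440.62249755859375, 234.33399963378906), (90.76166534423828, 14.557939529418945), 75.0685806274414)
```

View pics/top0.png

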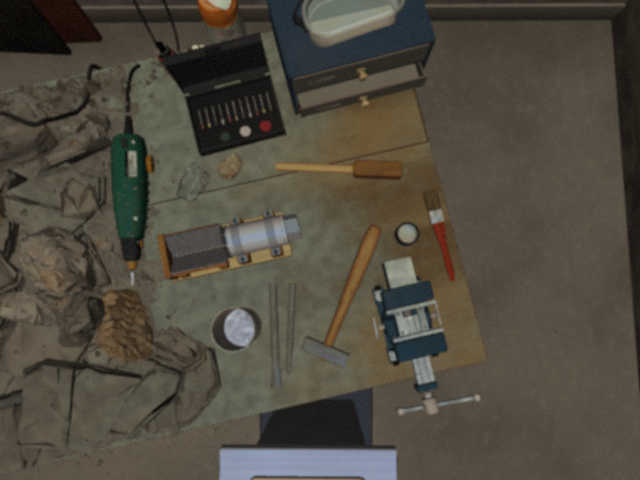

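View pics/scene0.png

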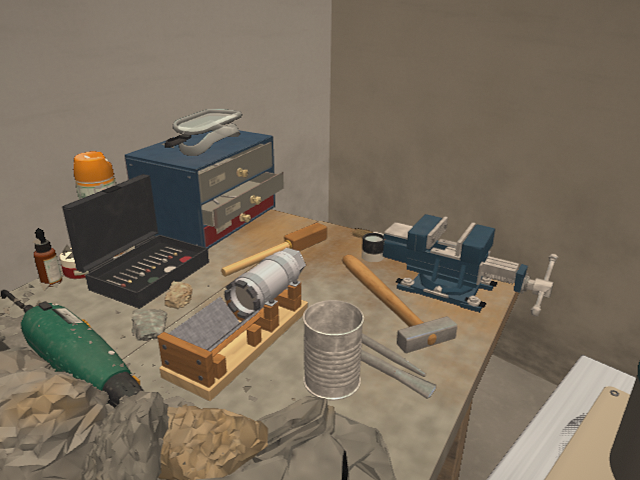

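The top view shows the bit hub at (298,226), its mouth near (226,240), the trough running to (162,256), the drift's handle at (378,169) and its tip at (277,167). The drift already points roughly the way the bit does. Next I fit model silhouettes to the masks.

```bash
cat > fit.py <<'E'
import numpy as np, cv2
from scipy.spatial.transform import Rotation as R
from scipy.optimize import minimize
def proj(cm,P):
    q=R.from_rotvec(cm["rotation"]).inv().apply(np.atleast_2d(P)-cm["origin"])
    return np.c_[cm["cx"]+cm["fx"]*q[:,0]/-q[:,2], cm["cy"]+cm["fy"]*-q[:,1]/-q[:,2]]
def ray(cm,uv,z):
    d=R.from_rotvec(cm["rotation"]).apply([(uv[0]-cm["cx"])/cm["fx"],-(uv[1]-cm["cy"])/cm["fy"],-1])
    return cm["origin"]+d*(z-cm["origin"][2])/d[2]
def box(x0,x1,y0,y1,z0,z1): return np.array([[x,y,z] for x in(x0,x1) for y in(y0,y1) for z in(z0,z1)])/1e3
def cyl(x0,x1,r,z,n=24):
    a=np.arange(n)*2*np.pi/n
    return np.array([[x,r*np.cos(t),z+r*np.sin(t)] for x in(x0,x1) for t in a])/1e3
DRIFT=[box(-45,45,-15,15,0,30),cyl(45,49,10,15),cyl(49,193,8,15)]
CRADLE=[box(-125,125,-42,42,0,12),cyl(-95,10,27,66),cyl(-125,-95,20,66),box(115,125,-34,34,0,66),box(13,115,-34,34,0,60)]
def place(p,P): return R.from_euler('z',p[2]).apply(P)+[p[0],p[1],p[3] if len(p)>3 else 0]
def render(cm,parts,p,S=4):
    m=np.zeros((480*S,640*S),np.uint8)
    for P in parts:
        h=cv2.convexHull(((proj(cm,place(p,P))+.5)*S).astype(np.float32)).round().astype(np.int32)
        cv2.fillConvexPoly(m,h,1)
    return m
def fit(parts,obs,p0,S=4):
    big=[(cm,cv2.resize(m.astype(np.uint8),None,fx=S,fy=S,interpolation=0)) for cm,m in obs]
    def f(p):
        c=0
        for cm,m in big:
            r=render(cm,parts,p,S); c+=1-(r&m).sum()/max((r|m).sum(),1)
        return c/len(big)
    best=None
    for k in range(2):
        s=np.array([[0,0,0],[.02,0,0],[0,.02,0],[0,0,.15]])/(1+3*k)
        b=minimize(f,p0,method='Nelder-Mead',options=dict(initial_simplex=np.array(p0)+s,xatol=1e-4,fatol=1e-5)); p0=b.x
    return b.x,b.fun
E
cat > m1.py <<'E'
from fit import *
from rig import imaging
cms={c:imaging.camera_model(c) for c in("top","scene")}
t=cms["top"]
print("handle",ray(t,(378,169),.03),"tip",ray(t,(277,167),.015),"hub",ray(t,(298,226),.066),"mouth",ray(t,(226,240),.066))
L={}
hx=ray(t,(378,169),.03);tp=ray(t,(277,167),.015);d=tp-hx
hb=ray(t,(298,226),.066);e=ray(t,(226,240),.066)-hb;ya=np.arctan2(e[1],e[0])
p0={"drift":[hx[0],hx[1],np.arctan2(d[1],d[0])],"cradle":[hb[0]+.125*np.cos(ya),hb[1]+.125*np.sin(ya),ya]}
for n,parts in(("drift",DRIFT),("cradle",CRADLE)):
    for cs in(("top",),("scene",),("top","scene")):
        p,f=fit(parts,[(cms[c],np.load(f"pics/{c}_{n}.npy")) for c in cs],p0[n]); print(n,cs,p.round(4),round(f,3)); 
    L[n]=p
for n,P in(("loupe",(406,234)),("brush",(438,200)),("visejaw",(400,262)),("hammerend",(376,226))): print(n,ray(t,P,.03))
ims=[]
for c in cms:
    im=cv2.resize(cv2.imread(f"pics/{c}0.png"),None,fx=4,fy=4)
    for n,parts in(("drift",DRIFT),("cradle",CRADLE)):
        for P in parts:
            cv2.polylines(im,[cv2.convexHull(((proj(cms[c],place(L[n],P))+.5)*4).astype(np.float32)).astype(int)],True,(0,255,0),1)
    ims.append(im)
a=ims[0][600:1160,600:1660]; b=ims[1][860:1620,600:1360]
cv2.imwrite("pics/ov.png",np.vstack([cv2.resize(a,(560,296)),cv2.resize(b,(560,560))])[:,:][:600] if 0 else np.hstack([cv2.resize(a,(480,254)).__class__ and cv2.copyMakeBorder(cv2.resize(a,(430,227)),0,143,0,0,0),cv2.resize(b,(370,370))]))
E
python3 m1.py
```

```text
handle [ 0.65696959 -0.13112289  0.03      ] tip [0.66488675 0.05853347 0.015     ] hub [0.54370313 0.01470937 0.066     ] mouth [0.51849393 0.14127823 0.066     ]
drift ('top',) [ 0.662  -0.1313  1.5434] 0.074
drift ('scene',) [ 0.6614 -0.1324  1.5491] 0.174
drift ('top', 'scene') [ 0.6616 -0.132   1.5444] 0.127
cradle ('top',) [0.5184 0.1355 1.7939] 0.084
cradle ('scene',) [0.5165 0.138  1.7871] 0.068
cradle ('top', 'scene') [0.5175 0.1372 1.787 ] 0.08
loupe [ 0.53499941 -0.18088315  0.03      ]
brush [ 0.59838695 -0.24084444  0.03      ]
visejaw [ 0.48366588 -0.16909226  0.03      ]
hammerend [ 0.54967473 -0.12629224  0.03      ]
```

View pics/ov.png

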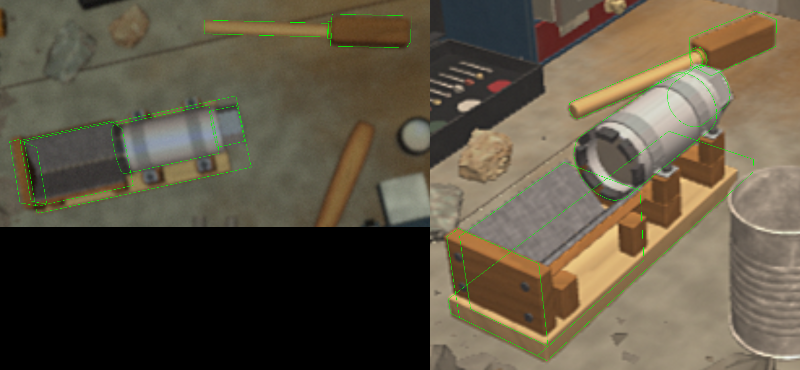

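```bash
cat > go.py <<'E'
# go.py x y z yaw : relative move in tool axes to TCP x,y,z with tool down, tool x at yaw
import sys; from fit import *; from rig import robot
s=robot.get_state(); T=R.from_rotvec(s["tcp_rot"])
x,y,z,yaw=map(float,sys.argv[1:5])
best=None
for k in(0,np.pi):
    G=R.from_matrix([[np.cos(yaw+k),np.sin(yaw+k),0],[np.sin(yaw+k),-np.cos(yaw+k),0],[0,0,-1]])
    rv=(T.inv()*G).as_rotvec()
    print("turn",rv.round(4),"shift now",T.inv().apply(np.array([x,y,z])-s["eef_pos"]).round(4),"after turn",G.inv().apply(np.array([x,y,z])-s["eef_pos"]).round(4))
print(s["t"],s["eef_pos"].round(4),"yaw",np.arctan2(*T.as_matrix()[[1,0],0]).round(4),s["width"],s["wrist_force"].round(1),s["joints"].round(2))
E
python3 go.py 0.6616 -0.132 0.2 1.5444
python3 - <<'E'
from fit import *
from rig import imaging
cms={c:imaging.camera_model(c) for c in("top","scene")}
for b0 in(-125,-110,-100,-90,-80):
    C=[box(b0,125,-42,42,0,12),cyl(-95,10,27,66),cyl(-125,-95,20,66),box(115,125,-34,34,0,66),box(13,115,-34,34,0,60),box(-85,-60,-42,42,0,60),box(-25,0,-42,42,0,60)]
    for cs in(("top",),("scene",),("top","scene")):
        p,f=fit(C,[(cms[c],np.load(f"pics/{c}_cradle.npy")) for c in cs],[.5175,.1372,1.787]); print(b0,cs,p.round(4),round(f,4),"hub",(p[:2]-.125*np.array([np.cos(p[2]),np.sin(p[2])])).round(4))
E
```

```text
turn [ 0.0000e+00 -1.0000e-04  1.2454e+00] shift now [-0.6666 -0.546  -0.0055] after turn [-0.7304  0.4571 -0.0054]
turn [ 1.0000e-04  0.0000e+00 -1.8962e+00] shift now [-0.6666 -0.546  -0.0055] after turn [ 0.7304 -0.4571 -0.0054]
0.8 [0.2239 0.6102 0.1946] yaw 2.7898 0.0939989070726557 [-0.7 -0.4 -0.3] [-1.28  0.63  0.04  1.52 -0.03  1.   -0.02]
-125 ('top',) [0.5177 0.1352 1.7862] 0.0782 hub [0.5445 0.0131]
-125 ('scene',) [0.5164 0.1385 1.7892] 0.0611 hub [0.5435 0.0164]
-125 ('top', 'scene') [0.5175 0.1369 1.7879] 0.074 hub [0.5444 0.0149]
-110 ('top',) [0.5183 0.1344 1.7848] 0.0591 hub [0.5448 0.0122]
-110 ('scene',) [0.5165 0.1386 1.7916] 0.0531 hub [0.5439 0.0166]
-110 ('top', 'scene') [0.5174 0.1372 1.786 ] 0.0624 hub [0.5441 0.0151]
-100 ('top',) [0.5181 0.1344 1.7838] 0.0488 hub [0.5446 0.0122]
-100 ('scene',) [0.5163 0.138  1.7869] 0.0519 hub [0.5431 0.0159]
-100 ('top', 'scene') [0.5178 0.1357 1.7887] 0.0579 hub [0.5448 0.0136]
-90 ('top',) [0.5183 0.1335 1.7849] 0.0626 hub [0.5448 0.0114]
-90 ('scene',) [0.5165 0.1382 1.7865] 0.0528 hub [0.5433 0.0161]
-90 ('top', 'scene') [0.5178 0.1357 1.7879] 0.0667 hub [0.5447 0.0137]
-80 ('top',) [0.5183 0.1339 1.7849] 0.0679 hub [0.5448 0.0118]
-80 ('scene',) [0.5164 0.1381 1.7845] 0.0532 hub [0.5429 0.0159]
-80 ('top', 'scene') [0.5175 0.1356 1.7855] 0.0697 hub [0.5441 0.0135]
```

The drift fits at about (0.662, -0.132) with yaw 1.544. The hub is at about (0.5447, 0.0137) with cradle yaw 1.787. The views agree to about 2 mm sideways. Moving over the drift.

```bash
python3 -m handwheel '[[0,0,0,-0.0476,-0.039,0,-1],[0,0,0,-0.0476,-0.039,0,-1],[0,0,0,-0.0476,-0.039,0,-1],[0,0,0,-0.0476,-0.039,0,-1],[0,0,0,-0.0476,-0.039,0,-1],[0,0,0,-0.0476,-0.039,0,-1],[0,0,0,-0.0476,-0.039,0,-1],[0,0,0,-0.0476,-0.039,0,-1],[0,0,0,-0.0476,-0.039,0,-1],[0,0,0,-0.0476,-0.039,0,-1]]'
python3 -m handwheel '[[0,0,0,-0.0476,-0.039,0,-1],[0,0,0,-0.0476,-0.039,0,-1],[0,0,0,-0.0476,-0.039,0,-1],[0,0,0,-0.0476,-0.039,0,-1],[0,0,0.18,0,0,0,-1],[0,0,0.18,0,0,0,-1],[0,0,0.18,0,0,0,-1],[0,0,0.18,0,0,0,-1],[0,0,0.18,0,0,0,-1],[0,0,0.18,0,0,0,-1]]'
python3 go.py 0.6616 -0.132 0.12 1.5444
```

```text
t: 2.05
eef_pos: [0.5375, 0.0784, 0.1949]
tcp_rot: [0.549, 3.092, 0.001]
wrist_force: [0.1, 0.1, 0.1]
width: 0.0937
gripper_force: 0.0
t: 3.3
eef_pos: [0.6614, -0.1318, 0.1946]
tcp_rot: [-2.069, -2.364, -0.0]
wrist_force: [0.9, 1.1, 0.8]
width: 0.0938
gripper_force: 0.0
turn [ 1.000e-04 -2.000e-04  1.597e-01] shift now [-0.0002  0.0001  0.0746] after turn [-0.0002  0.0002  0.0746]
turn [ 3.0000e-04  1.0000e-04 -2.9819e+00] shift now [-0.0002  0.0001  0.0746] after turn [ 0.0002 -0.0002  0.0746]
3.3 [ 0.6614 -0.1318  0.1946] yaw 1.7041 0.09375954270687581 [0.9 1.1 0.8] [-0.05  0.69  0.38  1.45 -0.27  1.05  0.51]
```

```bash
python3 -m handwheel '[[0,0,0.16,0,0,0,-1],[0,0,0,0,0,0.02,-1],[0,0,0,0,0,0.02,-1],[0,0,0,0,0,0,-1],[0,0,0,0,0,0,-1],[0,0,0,0,0,0,-1],[0,0,0,0,0,0,-1],[0,0,0,0,0,0,-1],[0,0,0,0,0,0,-1],[0,0,0,0,0,0,-1]]' >/dev/null
python3 - <<'E'
from fit import *
from rig import robot,imaging,finder
cm=imaging.camera_model("wrist"); im=imaging.read_camera("wrist")
r=finder.outline_of("drift","wrist")
print(cm,[ (d["score"],d["box"]) for d in r])
p=[.6616,-.132,1.5444]
if r:
    p,f=fit(DRIFT,[(cm,r[0]["region"])],p); print(p.round(4),f)
    t=imaging.camera_model("top"); print(fit(DRIFT,[(cm,r[0]["region"]),(t,np.load("pics/top_drift.npy"))],p))
o=im[:,:,::-1].copy()
for P in DRIFT: cv2.polylines(o,[cv2.convexHull(proj(cm,place(p,P)).astype(np.float32)).astype(int)],True,(0,255,0),1)
cv2.imwrite("pics/w1.png",o)
E
python3 go.py 0.6616 -0.132 0.018 1.5444
```

```text
{'fx': 415.12432739901504, 'fy': 415.12432739901504, 'cx': 320.8269685986506, 'cy': 232.6114933641659, 'origin': array([ 0.66397876, -0.05962074,  0.34437728]), 'rotation': array([-0.25366239,  0.00233303, -0.02147353])} [(0.74, [297.2, 1.4, 341.2, 269.6])]
[ 0.6604 -0.128   1.5337] 0.0469614992550772
(array([ 0.66093438, -0.13079016,  1.538753  ]), np.float64(0.0761172004930048))
turn [-0.0001 -0.      0.0054] shift now [0.     0.0003 0.1365] after turn [0.     0.0003 0.1365]
turn [ 0.0000e+00 -2.0000e-04 -3.1362e+00] shift now [0.     0.0003 0.1365] after turn [-0.     -0.0003  0.1365]
4.65 [ 0.6613 -0.132   0.1545] yaw 1.5498 0.09392368903826549 [-0.5 -0.  -0.6] [-0.07  0.74  0.4   1.49 -0.32  0.98  0.4 ]
```

View pics/w1.png

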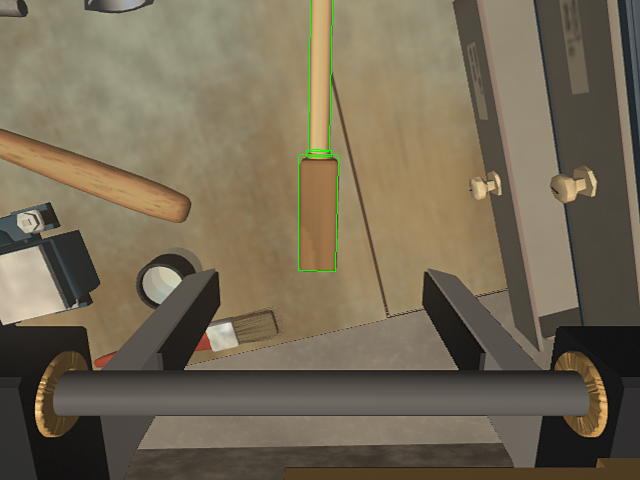

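```bash
python3 - <<'E'
from fit import *
from rig import imaging
cms={c:imaging.camera_model(c) for c in("top","wrist","scene")}
def tri(obs):
    A=np.zeros((3,3));b=np.zeros(3)
    L=[]
    for c,uv in obs:
        o=cms[c]["origin"];d=ray(cms[c],uv,-.1)-o;d/=np.linalg.norm(d);M=np.eye(3)-np.outer(d,d);A+=M;b+=M@o
    X=np.linalg.solve(A,b);print(X.round(3),[(proj(cms[c],X)[0]-uv).round(1) for c,uv in obs])
tri([("wrist",(474,185)),("top",(365,101))])
tri([("wrist",(474,185)),("top",(363,73))])
tri([("wrist",(555,187)),("top",(363,73))])
tri([("wrist",(555,187)),("top",(365,101))])
tri([("scene",(256,188)),("top",(365,101))])
for o in((256,188),(242,172),(244,172)):
  for w in ((474,185),(555,187)): tri([("scene",o),("wrist",w)])
E
```

```text
[ 0.764 -0.101  0.081] [array([5.1, 4. ]), array([-1.4,  1.9])]
[ 0.643 -0.061  0.427] [array([-44. , -68.2]), array([-12.1,   8.8])]
[ 0.838 -0.106  0.04 ] [array([ 3.6, -2.6]), array([1. , 1.2])]
[ 0.677 -0.075  0.309] [array([-82.8, 110.5]), array([-7.7, -4.5])]
[ 0.763 -0.101  0.095] [array([1. , 0.2]), array([-0.8, -0.9])]
[ 0.755 -0.095  0.099] [array([1. , 0.1]), array([ 2.5, -2.3])]
[ 0.796 -0.109  0.089] [array([-6.8, -1.9]), array([-20.9,  14.3])]
[ 0.752 -0.079  0.135] [array([8.8, 0.8]), array([ 24.4, -24.4])]
[ 0.791 -0.093  0.123] [array([1.5, 0.4]), array([ 5. , -3.7])]
[ 0.751 -0.08   0.135] [array([7.8, 0.7]), array([ 21.7, -21.5])]
[ 0.789 -0.094  0.123] [array([0.6, 0.1]), array([ 1.9, -1.4])]
```

The drift sits between the open fingers. The drawer knob at about (0.757, -0.098, 0.095) is close to where the gripper body will be, so I grip 15 mm behind the handle's middle.

```bash
python3 -m handwheel '[[0,0,0.008,-0.0135,-0.001,0,-1],[0,0,0,0,0,0.03,-1],[0,0,0,0,0,0.03,-1],[0,0,0,0,0,0.03,-1],[0,0,0,0,0,0.025,-1],[0,0,0,0,0,0.0215,-1],[0,0,0,0,0,0,-1],[0,0,0,0,0,0,0.5],[0,0,0,0,0,0,1],[0,0,0,0,0,0,1]]' 55
python3 -m handwheel '[[0,0,0,0,0,0,1],[0,0,0,0,0,0,1],[0,0,0,0,0,0,1],[0,0,0,0,0,0,1],[0,0,0,0,0,-0.01,1],[0,0,0,0,0,-0.03,1],[0,0,0,0,0,-0.03,1],[0,0,0,0,0,-0.03,1],[0,0,0,0,0,0,1],[0,0,0,0,0,0,1]]'
python3 go.py 0.6 -0.2 0.12 1.787
```

```text
t: 5.9
eef_pos: [0.6607, -0.1455, 0.019]
tcp_rot: [2.253, 2.188, 0.001]
wrist_force: [-0.7, -0.1, 0.2]
width: 0.0675
gripper_force: 0.0
t: 7.15
eef_pos: [0.6594, -0.1451, 0.1173]
tcp_rot: [-2.252, -2.188, 0.001]
wrist_force: [-0.6, 0.0, -1.4]
width: 0.0265
gripper_force: 55.0
turn [-0.0013 -0.0007 -0.2451] shift now [-0.0566 -0.0578 -0.0027] after turn [-0.0409 -0.0698 -0.0027]
turn [-1.0000e-03  1.9000e-03  2.8965e+00] shift now [-0.0566 -0.0578 -0.0027] after turn [ 0.0409  0.0698 -0.0027]
7.15 [ 0.6594 -0.1451  0.1173] yaw 1.5419 0.026529916261752367 [-0.6  0.  -1.4] [-0.04  0.78  0.39  1.52 -0.34  0.91  0.43]
```

```bash
python3 -m handwheel '[[0,0,0,0,-0.03,0,1],[0,0,-0.0825,0,0,0,1],[0,0,-0.0825,0,0,0,1],[0,0,-0.08,0,0,0,1],[0,0,0,-0.025,-0.024,0,1],[0,0,0,-0.021,-0.024,0,1],[0,0,0,0,0,0,1],[0,0,0,0,0,0,1],[0,0,0,0,0,0,1],[0,0,0,0,0,0,1]]'
python3 go.py 0.5946 -0.214 0.070 1.787
python3 - <<'E'
from fit import *
from rig import robot,imaging,finder
cms={c:imaging.camera_model(c) for c in("wrist","top","scene")}
ms={}
for c in cms:
    im=imaging.read_camera(c); cv2.imwrite(f"pics/{c}2.png",im[:,:,::-1])
    r=finder.outline_of("drift",c); print(c,[(d["score"],d["box"]) for d in r])
    if r: ms[c]=r[0]["region"]; np.save(f"pics/{c}2_drift.npy",ms[c])
o=cv2.imread("pics/wrist2.png"); t=cv2.imread("pics/top2.png")[150:330,200:460]
cv2.imwrite("pics/v2.png",np.hstack([cv2.resize(o,(480,360)),cv2.resize(t,(320,222)).__class__ and cv2.copyMakeBorder(cv2.resize(t,(320,222)),0,138,0,0,0)]))
E
```

```text
t: 8.4
eef_pos: [0.5936, -0.1987, 0.1178]
tcp_rot: [-1.967, -2.449, -0.0]
wrist_force: [-0.2, 0.1, -1.2]
width: 0.0269
gripper_force: 55.0
turn [-0.     -0.0005  0.0014] shift now [-0.0152 -0.0023  0.0478] after turn [-0.0152 -0.0023  0.0478]
turn [ 8.0000e-04 -0.0000e+00 -3.1402e+00] shift now [-0.0152 -0.0023  0.0478] after turn [0.0152 0.0023 0.0478]
8.4 [ 0.5936 -0.1987  0.1178] yaw 1.7884 0.02694390558663533 [-0.2  0.1 -1.2] [ 0.09  0.7   0.31  1.67 -0.27  0.82  0.74]
wrist [(0.74, [284.8, 1.3, 354.5, 340.8]), (0.16, [121.0, 250.7, 284.1, 284.1])]
top [(0.73, [306.4, 187.2, 404.2, 221.6]), (0.68, [155.3, 209.7, 303.4, 283.5])]
scene [(0.73, [297.0, 175.3, 370.5, 238.3])]
```

View pics/v2.png

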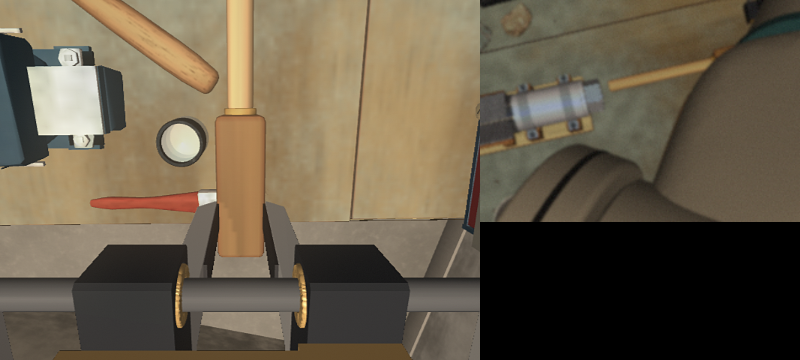

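```bash
cat > fit5.py <<'E'
from fit import *
def place5(p,P): return R.from_euler('ZY',[p[2],-p[4]]).apply(P-[0,0,.015])+[p[0],p[1],p[3]]
def fit5(obs,p0,S=3):
    # obs: (cm, mask, (c0,r0,c1,r1)); p = x,y,yaw,z of axis at handle middle,pitch up
    B=[]
    for cm,m,(a,b,c,d) in obs:
        v=np.zeros((480*S,640*S),np.uint8); v[b*S:d*S,a*S:c*S]=1
        B.append((cm,cv2.resize(m.astype(np.uint8),None,fx=S,fy=S,interpolation=0)&v,v))
    def f(p):
        c=0
        for cm,m,v in B:
            r=np.zeros_like(m)
            for P in DRIFT: cv2.fillConvexPoly(r,cv2.convexHull(((proj(cm,place5(p,P))+.5)*S).astype(np.float32)).round().astype(np.int32),1)
            r&=v; c+=1-(r&m).sum()/max((r|m).sum(),1)
        return c/len(B)
    for k in(1,3,8):
        s=np.vstack([np.zeros(5),np.diag([.01,.01,.05,.01,.05])/k])
        b=minimize(f,p0,method='Nelder-Mead',options=dict(initial_simplex=np.array(p0)+s,xatol=1e-5,fatol=1e-6,maxiter=600)); p0=b.x
    return b.x,b.fun
def tip(p): return place5(p,np.array([[.193,0,.015]]))[0]
E
cat > chk.py <<'E'
import sys
from fit5 import *
from rig import robot,imaging
n=sys.argv[1]; top=int(sys.argv[2]) # top: right-hand column where arm begins
cms={c:imaging.camera_model(c) for c in("wrist","top","scene")}
s=robot.get_state();u=R.from_rotvec(s["tcp_rot"]).as_matrix()[:,0];h=s["eef_pos"]+.015*u
p0=[h[0],h[1],np.arctan2(u[1],u[0]),h[2]-.004,0.]
W={"wrist":(0,0,640,265),"top":(0,0,top,480),"scene":(0,0,640,480)}
m={c:np.load(f"pics/{c}{n}_drift.npy") for c in W}
c0=np.array([.5178,.1357,.066]);a=1.787;U=np.array([np.cos(a),np.sin(a),0]);V=np.array([-np.sin(a),np.cos(a),0])
print("expected",np.round(p0,4))
for cs in(("wrist",),("wrist","scene"),("wrist","top","scene")):
    p,f=fit5([(cms[c],m[c],W[c]) for c in cs],p0); t=tip(p)-c0
    print(cs,p.round(4),round(f,3),"tip in cradle mm",(np.array([t@U,t@V,t[2]])*1e3).round(1))
E
python3 chk.py 2 390
python3 - <<'E'
from fit import *
from rig import imaging
cms={c:imaging.camera_model(c) for c in("top","wrist","scene")}
for a,b in(((129,90),(388,262)),((133,177),(411,258))):
    for z in(.06,.08,.1,.12): print(z,ray(cms["wrist"],a,z).round(3),ray(cms["top"],b,z).round(3))
E
```

```text
expected [ 0.5899 -0.1851  1.787   0.1141  0.    ]
('wrist',) [ 0.5909 -0.1864  1.79    0.1081  0.0179] 0.018 tip in cradle mm [-137.3   -1.7   45.6]
('wrist', 'scene') [ 0.5915 -0.1872  1.7967  0.1111 -0.0306] 0.071 tip in cradle mm [-138.3   -0.9   39.2]
('wrist', 'top', 'scene') [ 0.5915 -0.1881  1.7899  0.1111 -0.0369] 0.087 tip in cradle mm [-139.2   -2.    38. ]
0.06 [ 0.469 -0.134  0.06 ] [ 0.481 -0.144  0.06 ]
0.08 [ 0.477 -0.133  0.08 ] [ 0.479 -0.141  0.08 ]
0.1 [ 0.486 -0.133  0.1  ] [ 0.478 -0.139  0.1  ]
0.12 [ 0.495 -0.132  0.12 ] [ 0.476 -0.136  0.12 ]
0.06 [ 0.476 -0.182  0.06 ] [ 0.488 -0.184  0.06 ]
0.08 [ 0.484 -0.178  0.08 ] [ 0.486 -0.181  0.08 ]
0.1 [ 0.492 -0.174  0.1  ] [ 0.485 -0.177  0.1  ]
0.12 [ 0.501 -0.169  0.12 ] [ 0.483 -0.174  0.12 ]
```

```bash
python3 -m handwheel '[[0,0,0,-0.008,-0.002,0,1],[0,0,0,0,0,0.014,1],[0,0,0,0,0,0.014,1],[0,0,0,0,0,0.014,1],[0,0,0,0,0,0,1],[0,0,0,0,0,0,1],[0,0,0,0,0,0,1],[0,0,0,0,0,0,1],[0,0,0,0,0,0,1],[0,0,0,0,0,0,1]]'
python3 - <<'E'
from fit import *
from rig import robot,imaging,finder
cms={c:imaging.camera_model(c) for c in("wrist","top","scene")}
for c in cms:
    im=imaging.read_camera(c); cv2.imwrite(f"pics/{c}3.png",im[:,:,::-1])
    r=finder.outline_of("drift",c); print(c,[(d["score"],d["box"]) for d in r])
    if r: np.save(f"pics/{c}3_drift.npy",r[0]["region"])
s=robot.get_state();u=R.from_rotvec(s["tcp_rot"]).as_matrix()[:,0];h=s["eef_pos"]+.015*u
S=5
im=cv2.resize(cv2.imread("pics/scene3.png"),None,fx=S,fy=S,interpolation=cv2.INTER_CUBIC)
import fit5
for pit,col in((0,(0,255,0)),(-.04,(0,0,255))):
    p=[h[0],h[1],np.arctan2(u[1],u[0]),h[2]-.004+.015*pit,pit]
    for P in DRIFT: cv2.polylines(im,[cv2.convexHull(((proj(cms["scene"],fit5.place5(p,P))+.5)*S).astype(np.float32)).astype(int)],True,col,1)
for P in CRADLE[1:3]: cv2.polylines(im,[cv2.convexHull(((proj(cms["scene"],place([.5178,.1357,1.787],P))+.5)*S).astype(np.float32)).astype(int)],True,(255,0,0),1)
cv2.imwrite("pics/v3.png",im[190*S:310*S,220*S:380*S])
E
python3 chk.py 3 390
```

```text
t: 9.95
eef_pos: [0.5929, -0.2081, 0.0762]
tcp_rot: [1.969, 2.448, 0.0]
wrist_force: [0.1, -0.3, -1.8]
width: 0.0263
gripper_force: 55.0
wrist [(0.71, [284.7, 0.0, 355.6, 342.6])]
top [(0.59, [330.0, 202.9, 387.0, 219.0])]
scene [(0.95, [301.7, 193.8, 373.8, 260.2])]
expected [ 0.5896 -0.1934  1.7868  0.0721  0.    ]
('wrist',) [ 0.5907 -0.1956  1.7885  0.065   0.033 ] 0.018 tip in cradle mm [-146.3    0.2    5.3]
('wrist', 'scene') [ 0.592  -0.1986  1.7975  0.0684 -0.0242] 0.079 tip in cradle mm [-149.5    1.3   -2.3]
('wrist', 'top', 'scene') [ 0.5928 -0.2006  1.7991  0.0687 -0.0288] 0.194 tip in cradle mm [-151.7    1.2   -2.8]
```

View pics/v3.png

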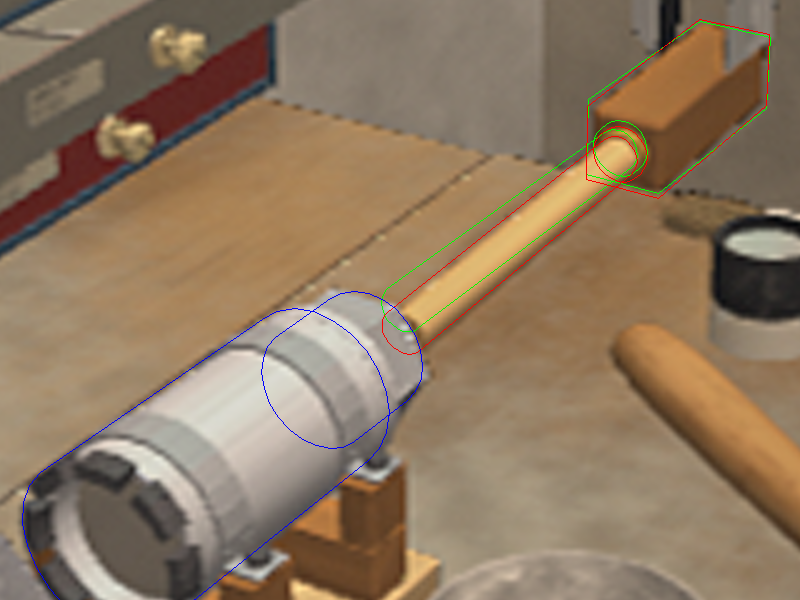

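```bash
python3 - <<'E'
from fit5 import *
from rig import robot,imaging
cm=imaging.camera_model("scene")
m=np.load("pics/scene3_drift.npy"); im=cv2.imread("pics/scene3.png").astype(float)
s=robot.get_state();u=R.from_rotvec(s["tcp_rot"]).as_matrix()[:,0];h=s["eef_pos"]+.015*u
def ax(d,dz): # image of axis point at drift x=d, offset dz
    return proj(cm,h+u*d+[0,0,-.004+dz])[0]
# profile across: rod colour = yellowish in R-B
sat=im[:,:,2]-im[:,:,0]
for d in (.06,.08,.1,.12,.14,.16):
    a=ax(d,0); zs=np.arange(-.03,.03,.0005)
    pts=np.array([ax(d,z) for z in zs],np.float32)
    v=cv2.remap(m.astype(np.float32),pts[:,:1],pts[:,1:],cv2.INTER_LINEAR)[:,0]
    w=cv2.remap(sat.astype(np.float32),pts[:,:1],pts[:,1:],cv2.INTER_LINEAR)[:,0]
    k=zs[v>.5]; 
    print(d,a.round(1),"mask z off",(k.min()*1e3,k.max()*1e3,k.mean()*1e3) if len(k) else None,"sat",w[::8].round(0).astype(int))
E
```

```text
0.06 [340.2 221.7] mask z off (np.float64(-15.499999999999986), np.float64(20.500000000000046), np.float64(2.50000000000003)) sat [ 63  63  62  66  60  94 113 109 110 105  76  56  90 104  29]
0.08 [334.7 225.7] mask z off (np.float64(-17.99999999999999), np.float64(5.500000000000033), np.float64(-6.249999999999978)) sat [ 70  64  63  62  68  99 113 109 111  74  24  28  29  28  27]
0.1 [329.  229.9] mask z off (np.float64(-18.49999999999999), np.float64(4.500000000000032), np.float64(-6.999999999999978)) sat [ 62  64  61  54  75 105 113 108 113  76  62  51  27  29  27]
0.12 [323.2 234.2] mask z off (np.float64(-17.49999999999999), np.float64(3.00000000000003), np.float64(-7.249999999999979)) sat [ 64  64  63  55  83 110 112 108 102  66  67  69  63  64  28]
0.14 [317.1 238.7] mask z off (np.float64(-19.99999999999999), np.float64(2.0000000000000293), np.float64(-8.99999999999998)) sat [ 65  67  68  58  89 112 110 108 104  56  66  75  73  68  73]
0.16 [310.8 243.3] mask z off (np.float64(-20.99999999999999), np.float64(1.0000000000000286), np.float64(-9.99999999999998)) sat [ 62  69  65  62  95 112 108 110  85  62  70  72  77  75  73]
```

```bash
python3 -m handwheel '[[0,0.035,0,0,0,0,1],[0,0,0,0,0,0.002,1],[0,0,0,0,0,0,1],[0,0,0,0,0,0,1],[0,0,0,0,0,0,1],[0,0,0,0,0,0,1],[0,0,0,0,0,0,1],[0,0,0,0,0,0,1],[0,0,0,0,0,0,1],[0,0,0,0,0,0,1]]'
cat > sc.py <<'E'
from fit5 import *
from rig import robot,imaging,finder
cm=imaging.camera_model("scene"); im=imaging.read_camera("scene").astype(float); r=finder.outline_of("drift","scene"); m=r[0]["region"]
wc=imaging.camera_model("wrist"); wi=imaging.read_camera("wrist"); wr=finder.outline_of("drift","wrist"); wm=wr[0]["region"]
cv2.imwrite("pics/sc.png",im[:,:,::-1]);cv2.imwrite("pics/scw.png",wi[:,:,::-1])
s=robot.get_state();u=R.from_rotvec(s["tcp_rot"]).as_matrix()[:,0];h=s["eef_pos"]+.015*u-.004*np.array([0,0,1]);print("tool pitch",u[2],"handle mid axis",h)
u[2]=0;u/=np.linalg.norm(u); n=np.array([u[1],-u[0],0]) # n: right
def prof(cm,m,P,dirn):
    zs=np.arange(-.035,.035,.0005); pts=proj(cm,P+zs[:,None]*dirn).astype(np.float32)
    v=cv2.remap(m.astype(np.float32),pts[:,:1],pts[:,1:],1)[:,0]; k=zs[v>.5]; return (k.min()+k.max())/2 if len(k) else np.nan
ds=np.arange(.055,.16,.01)
# lateral (wrist) and vertical (scene), solved together
z=np.zeros_like(ds);l=np.zeros_like(ds)
for it in range(4):
    for i,d in enumerate(ds):
        l[i]=prof(wc,wm,h+u*d+[0,0,z[i]],n); z[i]=prof(cm,m,h+u*d+n*l[i],np.array([0,0,1.]))
print("lat",(l*1e3).round(1));print("z",(z*1e3).round(1))
ok=np.isfinite(l+z); a=np.polyfit(ds[ok],z[ok],1); b=np.polyfit(ds[ok],l[ok],1)
print("pitch",a[0],"yaw off",b[0])
c0=np.array([.5178,.1357,.066]);y=1.787;U=np.array([np.cos(y),np.sin(y),0]);V=np.array([-np.sin(y),np.cos(y),0])
for d in(.05,.193):
    t=h+u*d+n*np.polyval(b,d)+[0,0,np.polyval(a,d)]-c0; print(d,"cradle mm",(np.array([t@U,t@V,t[2]])*1e3).round(1))
E
python3 sc.py
```

```text
t: 11.5
eef_pos: [0.5928, -0.208, 0.0741]
tcp_rot: [-1.952, -2.426, -0.034]
wrist_force: [-0.7, -0.2, -1.9]
width: 0.0266
gripper_force: 55.0
tool pitch 0.03503300763630726 handle mid axis [ 0.58960537 -0.19332926  0.07057765]
lat [1.  0.5 0.5 0.5 0.3 0.  nan nan nan nan nan]
z [ 3.5  2.8 -2.2 -3.  -3.2 -4.2  nan  nan  nan  nan  nan]
pitch -0.16428571428571442 yaw off -0.01642857142857144
0.05 cradle mm [-286.8   -0.5    8.4]
0.193 cradle mm [-143.8    1.8  -15.1][ WARN:0@4.255] global loadsave.cpp:1063 imwrite_ Unsupported depth image for selected encoder is fallbacked to CV_8U.
```

```bash
sed -i 's/^ds=.*/ds=np.arange(.07,.175,.01)/; s/l\[i\]=prof.*; z\[i\]/l[i]=.0004; z[i]/' sc.py; python3 sc.py 2>/dev/null; python3 - <<'E'
import cv2
a=cv2.imread("pics/sc.png")[190:310,220:380]; cv2.imwrite("pics/v4.png",cv2.resize(a,(800,600),interpolation=cv2.INTER_CUBIC))
E
```

```text
tool pitch 0.03501877460517304 handle mid axis [ 0.58961996 -0.19335511  0.07057348]
lat [0.4 0.4 0.4 0.4 0.4 0.4 0.4 0.4 0.4 0.4 0.4]
z [nan nan nan nan nan nan nan nan nan nan nan]
```

View pics/v4.png

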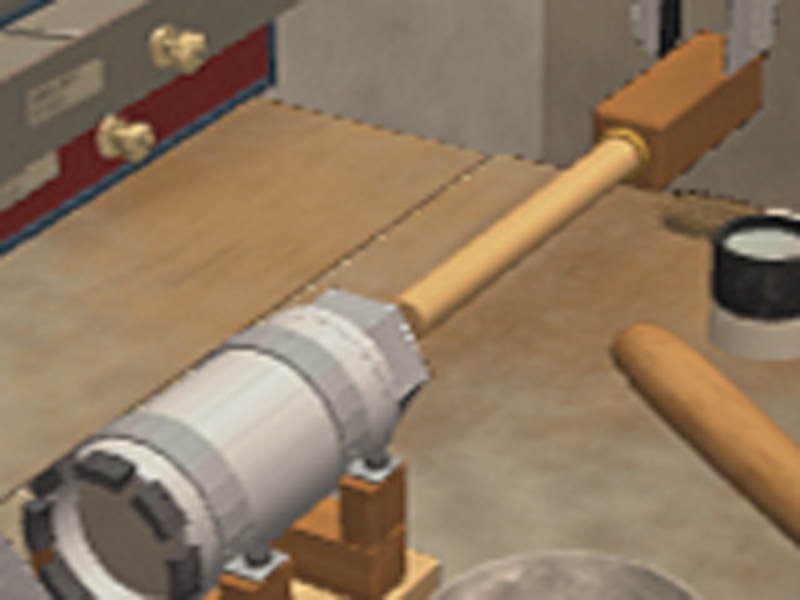

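```bash
cat > sc2.py <<'E'
from fit5 import *
from rig import robot,imaging
import sys
cm=imaging.camera_model("scene"); im=imaging.read_camera("scene"); cv2.imwrite("pics/sc.png",im[:,:,::-1])
f=im.astype(np.float32); sat=f[:,:,0]-f[:,:,2]; bri=f[:,:,0]
s=robot.get_state();u=R.from_rotvec(s["tcp_rot"]).as_matrix()[:,0];h=s["eef_pos"]+.015*u-.004*np.array([0,0,1]); print("h",h,"pitch",u[2])
u[2]=0;u/=np.linalg.norm(u); n=np.array([u[1],-u[0],0])
D=[];Z=[]
for d in np.arange(.07,.18,.01):
    zs=np.arange(-.03,.03,.0005); pts=proj(cm,h+u*d+n*.0004+zs[:,None]*[0,0,1]).astype(np.float32)
    v=cv2.remap(sat,pts[:,:1],pts[:,1:],1)[:,0]; k=zs[(v>88)]; 
    if len(k): print(round(d,3),"z",k.min()*1e3,k.max()*1e3,((k.min()+k.max())*500).round(2),"px",pts[60].round(0)); D.append(d);Z.append((k.min()+k.max())/2)
a=np.polyfit(D,Z,1); print("pitch",a[0],"at 0",a[1]*1e3,"z tip",h[2]+np.polyval(a,.193),"z collar",h[2]+np.polyval(a,.049))
E
python3 sc2.py
```

```text
h [ 0.58961866 -0.19332761  0.07056643] pitch 0.035033993914112216
0.07 z -8.49999999999998 7.500000000000035 -0.5 px [337. 224.]
0.08 z -8.49999999999998 7.500000000000035 -0.5 px [334. 226.]
0.09 z -8.49999999999998 8.000000000000036 -0.25 px [332. 229.]
0.1 z -8.49999999999998 7.500000000000035 -0.5 px [329. 231.]
0.11 z -8.49999999999998 8.000000000000036 -0.25 px [326. 233.]
0.12 z -8.49999999999998 8.000000000000036 -0.25 px [323. 235.]
0.13 z -8.49999999999998 7.000000000000034 -0.75 px [320. 237.]
0.14 z -8.49999999999998 7.000000000000034 -0.75 px [317. 239.]
0.15 z -8.99999999999998 7.500000000000035 -0.75 px [314. 242.]
0.16 z -8.99999999999998 7.000000000000034 -1.0 px [311. 244.]
0.17 z -8.99999999999998 7.000000000000034 -1.0 px [307. 246.]
pitch -0.006363636363636372 at 0 0.1727272727273007 z tip 0.06951097405951015 z collar 0.07042733769587378
```

```bash
python3 -m handwheel '[[0,0,0,0,0,0.0035,1],[0,0,0,0,0,0,1],[0,0,0,0.008,0,0.0003,1],[0,0,0,0.008,0,0.0003,1],[0,0,0,0.008,0,0.0003,1],[0,0,0,0.008,0,0.0003,1],[0,0,0,0.008,0,0.0003,1],[0,0,0,0.005,0,0.0002,1],[0,0,0,0,0,0,1],[0,0,0,0,0,0,1]]'; python3 sc2.py | sed -n '1p;$p'; python3 go.py 0.5526 -.0294 0.072 1.787
```

```text
t: 13.2
eef_pos: [0.5832, -0.1643, 0.0705]
tcp_rot: [-1.952, -2.427, -0.034]
wrist_force: [0.2, -1.0, -0.5]
width: 0.0262
gripper_force: 55.0
h [ 0.58000547 -0.14972482  0.06699552] pitch 0.034580558197645446
pitch -0.004166666666666676 at 0 0.06250000000002846 z tip 0.06625385608794425 z collar 0.06685385608794425
turn [ 0.0001 -0.0346 -0.0007] shift now [ 0.1384 -0.001   0.0033] after turn [ 0.1384 -0.0009 -0.0015]
turn [-5.4300e-02 -1.0000e-04  3.1404e+00] shift now [ 0.1384 -0.001   0.0033] after turn [-0.1384  0.0009 -0.0015]
13.25 [ 0.5832 -0.1644  0.0705] yaw 1.7863 0.02637020226672894 [-0.  -0.5 -1.7] [ 0.09  0.74  0.27  1.74 -0.32  0.72  0.75]
```

```bash
python3 -m handwheel '[[0,0,0,0.006,0,0.0002,1],[0,0,0,0.006,0,0.0002,1],[0,0,0,0.006,0,0.0002,1],[0,0,0,0.006,0,0.0002,1],[0,0,0,0.006,0,0.0002,1],[0,0,0,0.006,0,0.0002,1],[0,0,0,0.006,0,0.0002,1],[0,0,0,0.006,0,0.0002,1],[0,0,0,0.006,0,0.0002,1],[0,0,0,0.006,0,0.0002,1]]' ; python3 sc2.py | sed -n '1p;$p'; python3 go.py 0.5526 -.0294 0.072 1.787
```

```text
t: 14.5
eef_pos: [0.5737, -0.1148, 0.0722]
tcp_rot: [-1.966, -2.434, -0.028]
wrist_force: [2.0, -15.3, -0.2]
width: 0.0266
gripper_force: 55.0
h [ 0.57025661 -0.09882064  0.06846774] pitch 0.02170090996749864
pitch 0.11250000000000025 at 0 -9.749999999999991 z tip 0.08043023800305403 z collar 0.064230238003054
turn [ 0.0058 -0.0217 -0.0034] shift now [ 0.0866 -0.0026  0.002 ] after turn [ 0.0866 -0.0023  0.0001]
turn [-0.034 -0.009  3.138] shift now [ 0.0866 -0.0026  0.002 ] after turn [-0.0866  0.0023  0.0001]
14.55 [ 0.5734 -0.1135  0.0721] yaw 1.7836 0.02699809516449269 [  1.9 -13.8  -0.1] [-0.01  0.71  0.27  1.81 -0.33  0.66  0.68]
```

```bash
python3 -m handwheel '[[0,0,0,0.006,0,0.0003,1],[0,0,0,0.006,0,0.0003,1],[0,0,0,0.006,0,0.0003,1],[0,0,0,0.006,0,0.0003,1],[0,0,0,0.006,0,0.0003,1],[0,0,0,0.006,0,0.0003,1],[0,0,0,0.006,0,0.0002,1],[0,0,0,0.004,0,0.0002,1],[0,0,0,0,0,0,1],[0,0,0,0,0,0,1]]' ; python3 go.py 0.5526 -.0294 0.072 1.787
python3 - <<'E'
from fit import *
from rig import imaging
a=imaging.read_camera("scene")[:,:,::-1][190:370,150:390];b=imaging.read_camera("wrist")[:,:,::-1]
cv2.imwrite("pics/v5.png",np.hstack([cv2.resize(a,(480,360),interpolation=2),cv2.resize(b[:,100:540],(320,360))]))
E
```

```text
t: 15.8
eef_pos: [0.5601, -0.0594, 0.0698]
tcp_rot: [-1.951, -2.426, -0.035]
wrist_force: [0.3, 0.2, -1.4]
width: 0.0267
gripper_force: 55.0
turn [-0.0006 -0.0362  0.0002] shift now [ 0.031  -0.0009 -0.0011] after turn [ 0.0309 -0.0009 -0.0022]
turn [ 5.6900e-02 -9.0000e-04 -3.1409e+00] shift now [ 0.031  -0.0009 -0.0011] after turn [-0.0309  0.0009 -0.0022]
15.8 [ 0.5601 -0.0594  0.0698] yaw 1.7871 0.026654962372809735 [ 0.3  0.2 -1.4] [-0.09  0.7   0.27  1.87 -0.35  0.64  0.62]
```

View pics/v5.png

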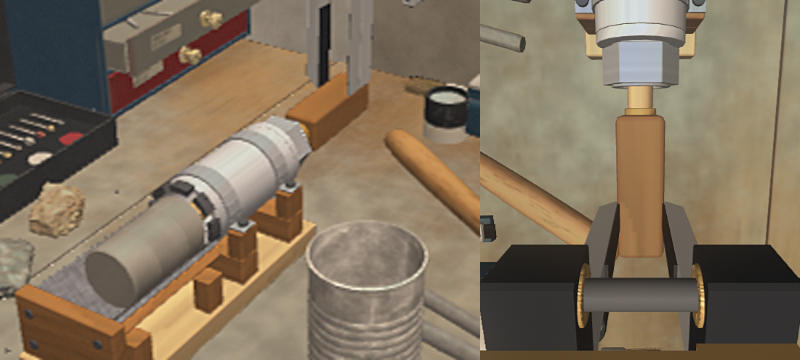

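The core is mostly out. The handle still stands about 14 mm off the hub.

```bash
python3 -m handwheel '[[0,0,0,0.004,0,0.0001,1],[0,0,0,0.004,0,0.0001,1],[0,0,0,0.004,0,0.0001,1],[0,0,0,0.002,0,0.0001,1],[0,0,0,0.001,0,0,1],[0,0,0,0.001,0,0,1],[0,0,0,0,0,0,1],[0,0,0,0,0,0,1],[0,0,0,0,0,0,1],[0,0,0,0,0,0,1]]'
python3 - <<'E'
from fit import *
from rig import imaging
a=imaging.read_camera("scene")[:,:,::-1][240:390,160:320];b=imaging.read_camera("wrist")[:,:,::-1]
cv2.imwrite("pics/v6.png",np.hstack([cv2.resize(a,(480,450),interpolation=2),cv2.resize(b[:300,180:392],(318,450))]))
E
```

```text
t: 17.15
eef_pos: [0.5569, -0.0446, 0.0701]
tcp_rot: [-1.952, -2.426, -0.034]
wrist_force: [0.9, -1.8, -1.7]
width: 0.0271
gripper_force: 55.0
```

View pics/v6.png

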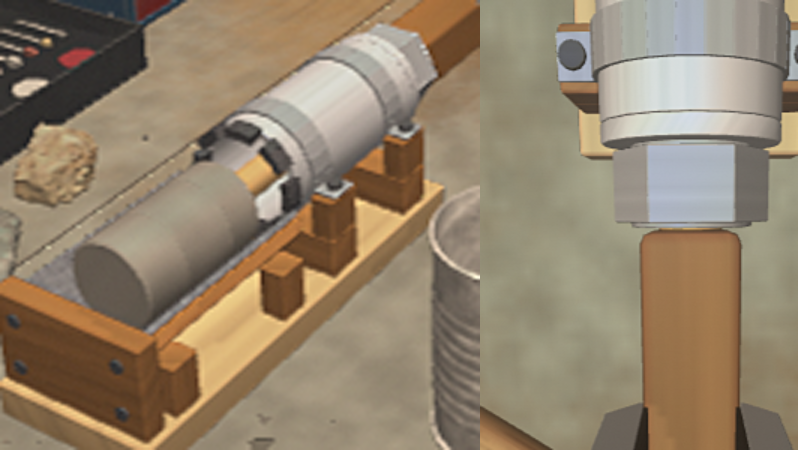

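The core lies in the trough, with the rod visible in the gap between it and the teeth. Drawing the drift out.

```bash
python3 -m handwheel '[[0,0,0,-0.01,0,-0.0003,1],[0,0,0,-0.02,0,-0.0007,1],[0,0,0,-0.02,0,-0.0007,1],[0,0,0,-0.02,0,-0.0007,1],[0,0,0,-0.02,0,-0.0007,1],[0,0,0,-0.02,0,-0.0007,1],[0,0,0,-0.02,0,-0.0007,1],[0,0,0,-0.02,0,-0.0007,1],[0,0,0,-0.02,0,-0.0007,1],[0,0,0,0,0,0,1]]'
python3 -m handwheel '[[0,0,0,-0.01,0,-0.0003,1],[0,0,0,0,0,-0.02,1],[0,0,0,0,0,-0.02,1],[0,0,0,0,0,-0.01,1],[0,0,0,0,0,0,1],[0,0,0,0,0,0,1],[0,0,0,0,0,0,1],[0,0,0,0,0,0,1],[0,0,0,0,0,0,1],[0,0,0,0,0,0,1]]'
python3 go.py 0.65 -0.1455 0.12 1.544
```

```text
t: 18.5
eef_pos: [0.5935, -0.2135, 0.0701]
tcp_rot: [-1.956, -2.425, -0.033]
wrist_force: [-0.4, 0.2, -1.4]
width: 0.0269
gripper_force: 55.0
t: 19.75
eef_pos: [0.5959, -0.2223, 0.1199]
tcp_rot: [-1.952, -2.426, -0.034]
wrist_force: [-0.1, -0.2, -1.6]
width: 0.0267
gripper_force: 55.0
turn [-0.0044 -0.0349  0.2427] shift now [0.0634 0.0693 0.0021] after turn [ 0.0782  0.052  -0.0001]
turn [ 0.0508 -0.0064 -2.8984] shift now [0.0634 0.0693 0.0021] after turn [-0.0782 -0.052  -0.0001]
19.75 [ 0.5959 -0.2223  0.1199] yaw 1.7867 0.02674281929958954 [-0.1 -0.2 -1.6] [ 0.16  0.72  0.29  1.61 -0.29  0.87  0.79]
```

```bash
python3 -m handwheel '[[0,0,0,0.0155,0.0175,0.0005,1],[0,0,0,0.016,0.0175,0.0005,1],[0,0,0,0.016,0.0175,0.0005,1],[0,0,0,0.016,0.0168,0.0005,1],[0,0,0.08,0,0,0,1],[0,0,0.08,0,0,0,1],[0,0,0.082,0,0,0,1],[0,0,0,0,0,0,1],[0,0,0,0,0,0,1],[0,0,0,0,0,0,1]]'
python3 go.py 0.65 -0.1455 0.022 1.544; python3 sc2.py | tail -8
```

```text
t: 21.0
eef_pos: [0.6501, -0.1452, 0.1202]
tcp_rot: [-2.228, -2.172, -0.029]
wrist_force: [-0.9, 0.5, -1.8]
width: 0.027
gripper_force: 55.0
turn [-0.0084 -0.0341  0.0016] shift now [-0.0037  0.0007  0.0981] after turn [-0.0003 -0.0001  0.0982]
turn [ 0.0536 -0.0131 -3.1395] shift now [-0.0037  0.0007  0.0981] after turn [0.0003 0.0001 0.0982]
21.0 [ 0.6501 -0.1452  0.1202] yaw 1.5455 0.026980489198044785 [-0.9  0.5 -1.8] [-0.01  0.77  0.36  1.53 -0.35  0.93  0.46]
0.11 z -5.999999999999978 5.500000000000033 -0.25 px [262. 205.]
0.12 z -5.999999999999978 17.000000000000043 5.5 px [258. 206.]
0.13 z -5.999999999999978 5.000000000000032 -0.5 px [253. 208.]
0.14 z -5.999999999999978 5.000000000000032 -0.5 px [249. 210.]
0.15 z -5.999999999999978 5.000000000000032 -0.5 px [244. 211.]
0.16 z -6.499999999999978 4.000000000000031 -1.25 px [239. 213.]
0.17 z -6.499999999999978 4.000000000000031 -1.25 px [234. 215.]
pitch -0.013863636363636375 at 0 1.8000000000000287 z tip 0.11585222583268016 z collar 0.1178485894690438
```

```bash
python3 -m handwheel '[[0,0,0,-0.001,0,0.025,1],[0,0,0,-0.001,0,0.025,1],[0,0,0,-0.001,0,0.025,1],[0,0,0,-0.0005,0,0.015,1],[0,0,0,0,0,0.005,1],[0,0,0,0,0,0.002,1],[0,0,0,0,0,0.001,1],[0,0,0,0,0,0.001,1],[0,0,0,0,0,0,1],[0,0,0,0,0,0,1]]'
```

```text
t: 22.3
eef_pos: [0.6493, -0.1455, 0.0213]
tcp_rot: [-2.229, -2.172, -0.029]
wrist_force: [0.6, -0.2, -0.6]
width: 0.0267
gripper_force: 55.0
```

```bash
python3 -m handwheel '[[0,0,0,0,0,0.001,1],[0,0,0,0,0,0.001,1],[0,0,0,0,0,0,1],[0,0,0,0,0,0,0.4],[0,0,0,0,0,0,0.2],[0,0,0,0,0,0,0],[0,0,0,0,0,0,-0.3],[0,0,0,0,0,0,-0.3],[0,0,0,0,0,0,-0.3],[0,0,0,0,0,0,-0.3]]'
python3 -m handwheel '[[0,0,0,0,0,0,-0.3],[0,0,0,0,0,-0.01,-0.3],[0,0,0,0,0,-0.03,-0.3],[0,0,0,0,0,-0.04,-0.3],[0,0,0,0,0,-0.04,-0.3],[0,0,0,0,0,-0.04,-0.3],[0,0,0,0,0,0,-0.3],[0,0,0,0,0,0,-0.3],[0,0,0,0,0,0,-0.3],[0,0,0,0,0,0,-0.3]]'
python3 - <<'E'
from fit import *
from rig import imaging
a=imaging.read_camera("scene")[:,:,::-1];b=imaging.read_camera("wrist")[:,:,::-1]
cv2.imwrite("pics/v7.png",np.hstack([cv2.resize(a[160:420,140:480],(471,360),interpolation=2),cv2.resize(b[:,100:540],(320,360))]))
E
```

```text
t: 23.55
eef_pos: [0.6492, -0.1454, 0.0191]
tcp_rot: [-2.229, -2.171, -0.029]
wrist_force: [-0.6, 0.2, -0.6]
width: 0.0605
gripper_force: 0.0
t: 24.8
eef_pos: [0.6497, -0.1506, 0.1778]
tcp_rot: [-2.228, -2.17, -0.027]
wrist_force: [-0.6, -0.2, 0.2]
width: 0.061
gripper_force: 0.0
```

View pics/v7.png

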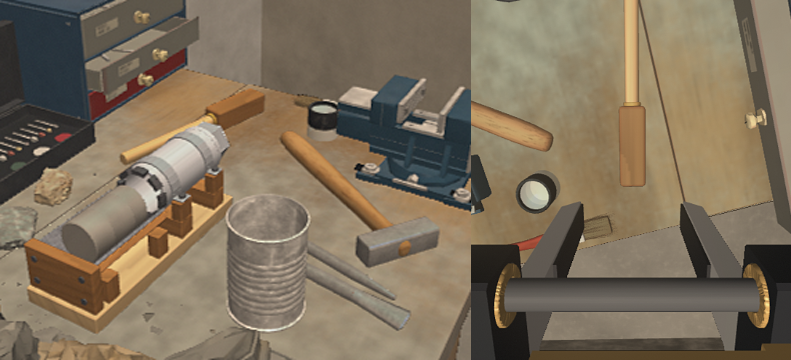

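The core lies in the trough, clear of the bit. The drift is flat on the bench, the other tools stand where they were, and the gripper is clear.

```bash
python3 -c "
from rig import robot
print(robot.hand_in())"
```

```text
the job is handed in; nothing more can be done
None
```

I drove the core out into the trough, wholly clear of the bit, and laid the drift flat on the bench; the other tools were left where they stood, and the job was handed in at about 25 s.

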